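# Close up the tool rack and present the nut driver

## Robot

A 6-joint arm with a two-finger parallel gripper is mounted at the origin on a cart in front of the work surface, level with it; the furniture and walls round the work are solid. World frame = base frame: x ahead of the robot, y to its left, z up, the work surface at z = 0. Lengths are in m, angles in degrees, forces in N, time in s.
With the tool pointing down it reaches from about 0.25 to 0.725 m from the base axis. Payload 9.7 kg.
Tool frame: the origin (TCP) lies at the very end of the fingers, on their centre line; the grasp point (between the pads) lies 19 mm behind it (bot.grip_depth is the distance from the TCP to the grasp point, in m); z points along the fingers, y is the direction in which the jaws open and shut (so a half turn about z gives the same grasp; the last joint's range is limited). The gripper opens to 85 mm and grips with 20 to 120 N. Pads are 22 mm wide; open, the fingers measure 114 mm over their backs; the gripper's body (76 mm by 85 mm) begins 54 mm behind the grasp point. The pads swing forward as they close: fully open they stand 13 mm farther back than shut.
Start: joints at [74.313, 4.979, 10.078, 95.1, 0, 90], TCP at [0.149, 0.53, 0.231] pointing down, gripper open.
Joint ranges: [-179.16, 179.16], [-48.56, 103.87], [-65.8, 70.77], [-126.05, 130.52], [-82.76, 87.17], [-180, 180]. Speed limits (degrees/s): [127.2, 127.2, 147.25, 180, 180, 180].

## Interface

Orientations are given as [roll, pitch, yaw] about the fixed x, y, z axes, in that order (R = Rz(yaw) Ry(pitch) Rx(roll)).
In Python, from workcell import telemetry, optics, order, bot gives the robot as it stands. The module is installed in compiled form; this text tells all that it offers.
- The arm moves only by the shell command python3 -m inch 'ROWS' [FORCE]. ROWS is JSON, a list of rows, each a list of 7 numbers: the shift along the tool's x, y, z in m, then the turn, a rotation vector about the tool's x, y, z in rad, then the closure, from 0 (fully open) to 1 (shut). In form: [[tx, ty, tz, rx, ry, rz, grip], ...]. A call has 1 to 12 rows; each row is the pose to reach, as a shift and turn from the pose commanded when the call began, along the tool's axes at that moment; what a row does not reach only later rows make up. A row lasts 1/12 s, in which the tool goes at most 41.7 mm and 7.16 degrees, less where a joint would pass 70% of its speed; a pose out of reach is approached as far as the arm can. A call with a gripper value outside its range is refused whole. The fingers move at their own pace and stop on an object; FORCE is the grip in N (left out, the last holds). Time passes only in rows, so rows that repeat a pose let the fingers close. It gives the time, the measured TCP pose, the force and the opening at its end, in the units of the state.
- telemetry.get_obs(): the state, without advancing time (a new reading comes with each control period).
- optics.camera(name): name is "scene" or "top" or "wrist"; returns (picture, depth): 384x512x3 uint8, red, green, blue; 384x512 float32, m along the optical axis (not along the pixel's ray), 0 where there is no reading.
- optics.camera_info(name): a dict with "camera_matrix" (3x3 intrinsics, pixels), "k1" (the pictures are not rectified: a ray, as slopes to the right and down, at radius r is drawn at 1 + k1 r^2 times it, then the intrinsics apply), "xyz" and "attitude" of the camera in the world; the wrist camera has in their place "mount" (4x4, takes a point from camera to tool coordinates, whose origin is the TCP and whose axes are the flange's). Camera axes: x right, y down, z forward; pixel columns grow to the right and rows downward; lengths in m; the calibration is good to about 2 mm. A picture is of the moment at which its call begins: read the wrist's pose just before it. camera_info takes no time and is no camera call.
- order.job_done(): hands the job in, once; it reports no verdict.
The state is a dict: "time": time; "q": joint angles; "qd": joint speeds; "joint_efforts": joint torques, N m; "ee_pos": TCP position; "tcp_rot": TCP orientation; "wrist_force": force on the tool from outside, world axes, zero at the start; "torque": the same for the moment, N m; "opening": finger opening in m.
Only numpy, scipy, OpenCV 4.12 (cv2) and the standard library are available. Lean on these libraries where they do the work, as an engineer would, in place of code of your own. Each camera call takes 0.05 s, during which the arm holds its last target. There are 200 camera calls.

## Task

The loose block at the right-hand end of the slanted tool rack has slid away from the others: push it along the rail until it sits flush against its neighbour, with the nut driver still in it. Then draw the nut driver out of that block, turn it level and finish holding it in the gripper, level and still, about 25 cm above the bench. Leave the marker and the screwdriver in the rack.

Things in the scene. Friction and masses are not known exactly. Their poses are not given: they have to be found in the camera images.
- rack: Fixed rack: aluminium rail 92 (x) x 296 (y) mm, 6 mm thick, lips 15 mm high along front and back; two wooden holder blocks 74 (x) x 66 (y) mm, 90 mm high, fixed on it at y = +110 and +44 mm. Origin: centre of the rail's underside, on the bench. y runs along the rail from the loose block to the fixed ones, x to the back. All holes lean 30 deg from vertical, handles towards the front (-x).
- rack_face (a point): Middle of the free face of the nearer fixed block (rack frame y = +11 mm, 30 mm above the bench): the face the loose block must butt against. Axes as rack.
- end_block: Loose wooden holder block, 0.65 to 1 kg, between the rail's lips (2.5 mm play each), slides along the rail with 3 to 9 N. Axes as rack. Origin: mid underside of its holder, 6 mm above the bench. Depth (x) 74; y from -69 (push tab) to +33 mm (butting face); 84 mm high. Slanted hole 15 mm square, 45 mm deep, in plane y = 0. Starts 22 to 50 mm short; when flush its origin is at rack y -22 mm.
- block_face (a point): Middle of the face (+y side) of the loose block that must meet rack_face; when flush the two points coincide within the 2.5 mm sideways play.
- push_tab (a point): Centre of the outer (-y) face of the upright push tab at the loose block's outer end: a plywood plate 10 mm thick, 50 mm wide in x, from 10 to 62 mm above the bench; this point is 41 mm above the bench and 69 mm from the hole's plane. Push here in +y of the block.
- hole_mouth (a point): Centre of the mouth of the loose block's slanted hole, 77 mm above the bench.
- nut_driver: Nut driver, 150 mm long, 50 to 85 g, its shaft's last 45 mm in the loose block's hole. Own y: long axis, socket to handle end; the axis runs at own z = +12.5 mm over the origin (mid-length). Round handle 26 mm thick, own y -3 to +75; shaft 12 mm thick, y -75 to -3. Leans 30 deg from vertical, +-6 deg of play; draw out along own +y. Level: own y horizontal, any direction.
- nut_driver_handle (a point): Middle of the nut driver's handle, on its axis (own y = +36 mm): the place to grip, across its 26 mm diameter.
- socket_tip (a point): Socket end of the nut driver, on its axis.
- marker_b: Marker pen, 130 mm long, 18 mm thick, standing in the fixed block next to the loose one; its own y axis is its long axis. Origin at mid-length. To be left in place.
- screwdriver_b: Screwdriver, 174 mm long, handle 28 mm thick, standing in the far fixed block, its handle end about 200 mm above the bench; its own y axis is its long axis, handle at +y. Origin at mid-length. To be left in place.
There are look-alikes about, which are no part of the job. There is more than one size of the nut_driver; the one meant has the size given above.

How it is judged:
By the outcome, as a careful person would: the job done as asked, in the order asked, and still so for the second after the job is handed in, while the arm keeps its last pose, push and grip.
It also fails if it takes over 45 s, if anything falls off the work surface, if the arm or the gripper's body presses on something with over 40 N, if the wrist force passes 120 N, or if a joint passes its speed limit or range.

## Working session

There is one attempt and no reset: what is moved stays moved. The work goes in short steps, Python scripts to look and compute and a shell command to move; the robot and the scene stay as the last step left them, time stands still between calls to the robot, and variables do not carry over. Pictures are saved under pics/ and viewed, about 8 in all and at most 12, crops included, and the job is handed in when it is done.

```bash
mkdir -p pics; cat > h.py <<'E'
import numpy as np, cv2
from scipy.spatial.transform import Rotation as R
from workcell import telemetry, optics, order, bot
def rot(a): return R.from_euler('xyz',a,degrees=True).as_matrix()
def snap(n):
    o=telemetry.get_obs(); p,d=optics.camera(n); np.savez(f'{n}.npz',p=p,d=d); return o,p,d
def campose(n,o=None):
    i=optics.camera_info(n)
    if n!='wrist': return np.array(i['xyz']),rot(i['attitude'])
    m=np.array(i['mount']); T=rot(o['tcp_rot']); return T@m[:3,3]+np.array(o['ee_pos']),T@m[:3,:3]
def rays(n,uv):
    i=optics.camera_info(n); K=np.array(i['camera_matrix'],float)
    return cv2.undistortPoints(np.array(uv,float).reshape(-1,1,2),K,np.array([i['k1'],0,0,0.]))[:,0]
def pts(n,uv,dep,o=None):
    s=rays(n,uv); c,A=campose(n,o); dep=np.asarray(dep,float).reshape(-1,1)
    return c+(np.c_[s,np.ones(len(s))]*dep)@A.T
def cloud(n,d,o=None):
    v,u=np.mgrid[:384,:512]; return pts(n,np.c_[u.ravel(),v.ravel()],d.ravel(),o).reshape(384,512,3)
E
python3 - <<'E'
from h import *
for n in('scene','top'):
    o,p,d=snap(n); cv2.imwrite(f'pics/{n}1.png',p[:,:,::-1]); print(n,optics.camera_info(n))
print(optics.camera_info('wrist')); print(o)
E
```

```text
scene {'camera_matrix': array([[495.30535589,   0.        , 252.52509248],
       [  0.        , 495.30535589, 189.87382833],
       [  0.        ,   0.        ,   1.        ]]), 'k1': -0.057333069535080314, 'xyz': array([-0.29331317,  0.56034377,  0.51398094]), 'attitude': array([-114.95185762,    0.78208835, -119.06093942])}
top {'camera_matrix': array([[469.04537573,   0.        , 248.46441682],
       [  0.        , 469.04537573, 188.33154273],
       [  0.        ,   0.        ,   1.        ]]), 'k1': -0.036416501755680376, 'xyz': array([0.41800279, 0.15221377, 1.01803839]), 'attitude': array([-178.84171445,   -0.22514074,  -89.70718244])}
{'camera_matrix': array([[287.29322552,   0.        , 253.60889607],
       [  0.        , 287.29322552, 197.63587994],
       [  0.        ,   0.        ,   1.        ]]), 'k1': -0.06396081351981682, 'mount': array([[ 8.40683870e-04, -9.56095929e-01, -2.93052669e-01,
         7.47242193e-02],
       [ 9.99999438e-01,  6.14593456e-04,  8.63575470e-04,
        -4.66791159e-04],
       [-6.45552739e-04, -2.93053231e-01,  9.56095909e-01,
        -1.40971405e-01],
       [ 0.00000000e+00,  0.00000000e+00,  0.00000000e+00,
         1.00000000e+00]])}
{'time': 0.05, 'q': array([7.43136188e+01, 5.01097579e+00, 1.00316936e+01, 9.51005101e+01,
       2.13545149e-04, 8.99994068e+01]), 'qd': array([0.00775954, 0.03634878, 0.01946487, 0.06101014, 0.02693068,
       0.07522603]), 'joint_efforts': array([-1.65979445e-04, -5.22080898e+01,  4.66120756e+01,  1.66973693e-02,
        1.15252901e-04,  4.86753635e-06]), 'ee_pos': array([0.14863484, 0.52927209, 0.23055955]), 'tcp_rot': array([-1.79920208e+02, -2.14371030e-04,  1.64314212e+02]), 'wrist_force': array([ 0.08323248, -1.11313185, -0.22767208]), 'torque': array([-0.02985813,  0.02151495, -0.0056273 ]), 'opening': 0.08548358379173439}
```

View pics/scene1.png

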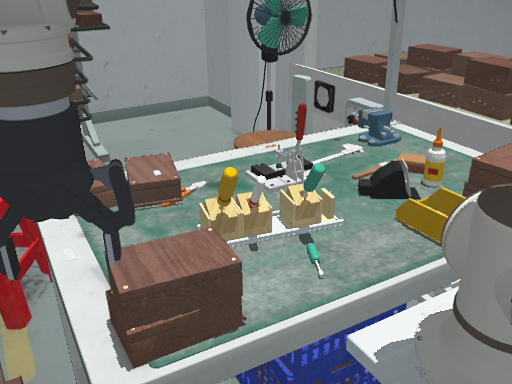

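View pics/top1.png

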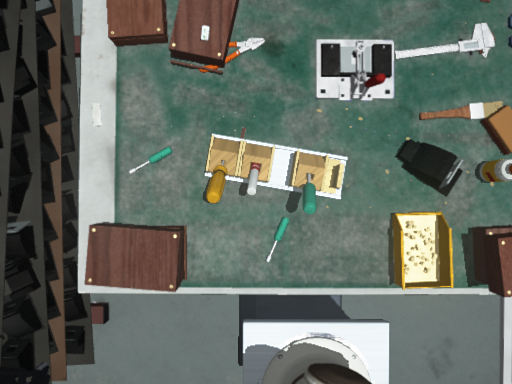

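The scene view shows the rack mid-bench. In the top view the rail runs from (208,155) to (345,175), with the loose block at about (320,170) and the teal nut driver at (310,190). Two small teal drivers are lying loose, and those are the look-alikes. Next I measure from the top depth.

```bash
python3 - <<'E'
from h import *
z=np.load('top.npz');p,d=z['p'],z['d']; C=cloud('top',d)
hsv=cv2.cvtColor(p,cv2.COLOR_RGB2HSV); 
roi=np.zeros((384,512),bool); roi[125:220,195:360]=1
wood=roi&(hsv[...,0]>12)&(hsv[...,0]<32)&(hsv[...,1]>60)&(hsv[...,2]>110)
top=wood&(C[...,2]>.078)&(C[...,2]<.1)
for nm,m in(('wood top',top),('teal',roi&(hsv[...,0]>70)&(hsv[...,0]<95)&(hsv[...,1]>120)&(C[...,2]>.06)),('rail',roi&(C[...,2]>.008)&(C[...,2]<.03)&(hsv[...,1]<60)&(hsv[...,2]>150))):
    n,l,s,_=cv2.connectedComponentsWithStats(m.astype(np.uint8))
    for i in range(1,n):
        if s[i,4]<25: continue
        q=C[l==i]; print(nm,s[i],q.mean(0).round(4),q.min(0).round(3),q.max(0).round(3)); 
        print('  rect',cv2.minAreaRect((q[:,:2]*1000).astype(np.float32)))
q=C[roi&(hsv[...,1]<60)&(hsv[...,2]>150)&(C[...,2]<.03)&(C[...,2]>.003)]
r=cv2.minAreaRect((q[:,:2]*1000).astype(np.float32)); print('rail all',r, cv2.boxPoints(r))
cv2.imwrite('pics/crop1.png',cv2.resize(p[120:220,200:360,::-1],None,fx=5,fy=5,interpolation=cv2.INTER_CUBIC))
E
```

```text
wood top [210 146  28  19 344] [0.5044 0.1984 0.084 ] [0.486 0.172 0.078] [0.522 0.226 0.091]
  rect ((503.97186279296875, 198.65737915039062), (53.641544342041016, 29.35554313659668), 78.35945892333984)
wood top [242 152  29  18 305] [0.4943 0.1335 0.0843] [0.476 0.106 0.078] [0.51  0.162 0.093]
  rect ((493.0408630371094, 133.5948028564453), (53.177825927734375, 29.07895278930664), 80.17343139648438)
wood top [297 161  29  19 341] [0.4752 0.0248 0.0841] [ 0.456 -0.003  0.078] [0.492 0.052 0.093]
  rect ((473.6405944824219, 24.665401458740234), (53.70240783691406, 30.608810424804688), 80.10543060302734)
teal [304 184  12  30 286] [0.4155 0.0348 0.1482] [0.391 0.023 0.113] [0.445 0.047 0.168]
  rect ((417.9770202636719, 34.412025451660156), (20.858722686767578, 56.0467643737793), 81.06930541992188)
rail [212 134 136  26 396] [0.5275 0.0781 0.0147] [ 0.502 -0.064  0.008] [0.555 0.227 0.021]
  rect ((526.8050537109375, 82.22716522216797), (295.5893859863281, 9.907645225524902), 80.5314712524414)
rail [225 176  19   6  59] [0.4586 0.1795 0.0147] [0.454 0.16  0.009] [0.465 0.199 0.029]
  rect ((459.72314453125, 179.372314453125), (39.161521911621094, 9.485535621643066), 80.66927337646484)
rail [257 181  36  10 128] [0.4443 0.0919 0.0144] [0.435 0.055 0.008] [0.454 0.13  0.019]
  rect ((447.8958740234375, 91.91183471679688), (76.12164306640625, 15.507525444030762), 80.77094268798828)
rail [316 189  25  10 102] [ 0.4261 -0.0225  0.0139] [ 0.419 -0.049  0.008] [0.438 0.004 0.019]
  rect ((428.1311340332031, -22.40496826171875), (19.30731773376465, 52.197200775146484), 0.27472808957099915)
rail all ((494.302734375, 87.75798034667969), (295.60968017578125, 108.68897247314453), 80.36233520507812) [[415.98022  -48.862587]
 [523.13513  -67.05895 ]
 [572.62524  224.37854 ]
 [465.47034  242.57492 ]]
```

View pics/crop1.png

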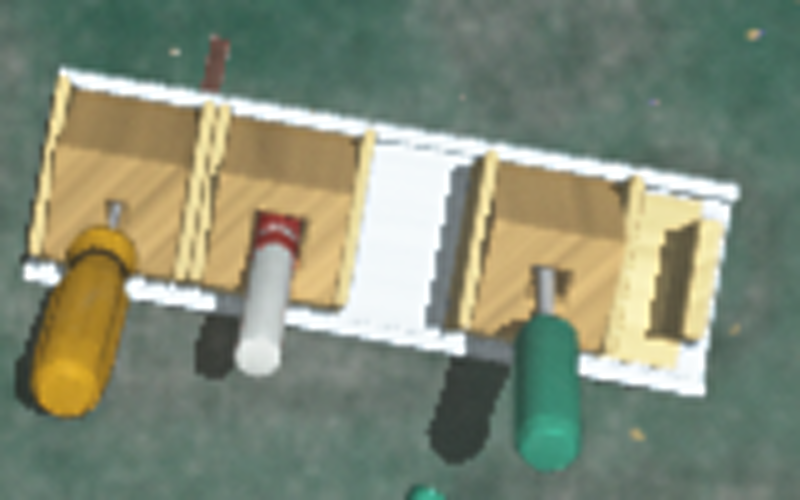

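The crop shows the rack at a slant. The loose block's +y face is near crop (470,240), its tab is near (690,280), and there is a gap to the marker's block at (350–470). Next I fix the rack frame and derive the points from it.

```bash
python3 - <<'E'
from h import *
z=np.load('top.npz');p,d=z['p'],z['d']; C=cloud('top',d)
hsv=cv2.cvtColor(p,cv2.COLOR_RGB2HSV); v,u=np.mgrid[:384,:512]
roi=(v>125)&(v<220)&(u>195)&(u<360)
white=roi&(hsv[...,1]<60)&(hsv[...,2]>150)
bl=C[white&(C[...,2]>.011)&(C[...,2]<.02)]
b=bl[(bl[:,0]-.5268)*.986-(bl[:,1]-.0822)*.167>-.006]
vx,vy,_,_=cv2.fitLine((b[:,:2]).astype(np.float32),cv2.DIST_HUBER,0,.01,.01).ravel()
if vy<0: vx,vy=-vx,-vy
print('yaw',np.degrees(np.arctan2(-vx,vy)))
Y=np.array([vx,vy]);X=np.array([vy,-vx])
f=lambda q:np.c_[q[:,:2]@X,q[:,:2]@Y]
q=f(C[white&(C[...,2]>.003)&(C[...,2]<.03)]);q2=f(bl)
print('lip x pct',np.percentile(q2[:,0],[1,3,50,97,99]),'y',np.percentile(q[:,1],[0.2,1,99,99.8]),q[:,1].min(),q[:,1].max())
wood=roi&(hsv[...,0]>12)&(hsv[...,0]<32)&(hsv[...,1]>50)&(hsv[...,2]>90)
for lo,hi in((.05,.068),(.082,.098)):
    m=wood&(C[...,2]>lo)&(C[...,2]<hi); n,l,s,_=cv2.connectedComponentsWithStats(m.astype(np.uint8))
    for i in range(1,n):
        if s[i,4]>15:
            g=f(C[l==i]); print(lo,s[i],'x',g[:,0].min().round(4),g[:,0].max().round(4),'y',g[:,1].min().round(4),g[:,1].max().round(4),C[l==i][:,2].mean().round(4))
m=roi&(hsv[...,0]>70)&(hsv[...,0]<95)&(hsv[...,1]>120)&(C[...,2]>.1)
g=C[m]; c=g.mean(0); w=np.linalg.svd(g-c)[2][0]; print('handle',c,'axis',w*np.sign(w[2]),'rack',f(g).mean(0))
E
```

```text
yaw -9.582364
lip x pct [0.41876818 0.41912468 0.50470921 0.51009881 0.51037899] y [0.02171227 0.02220763 0.30995583 0.31564157] 0.02098057096507742 0.3166698699919544
0.05 [210 141  31   8 110] x 0.482 0.4939 y 0.2506 0.3121 0.0597
0.05 [243 142  30  13 115] x 0.4829 0.4976 y 0.1842 0.2461 0.0593
0.05 [297 155  32   8 123] x 0.4807 0.4989 y 0.0709 0.1334 0.06
0.05 [335 164   9  24 123] x 0.4402 0.4886 y 0.0354 0.0448 0.0606
0.05 [206 167   8   5  21] x 0.4273 0.4367 y 0.2966 0.3113 0.0653
0.05 [227 170  10   7  28] x 0.4274 0.4384 y 0.249 0.2682 0.0657
0.05 [258 175  10   7  29] x 0.4276 0.4368 y 0.1847 0.2045 0.0661
0.05 [294 182  11   5  26] x 0.4281 0.4363 y 0.1098 0.1296 0.0661
0.05 [315 186   6   5  16] x 0.428 0.4346 y 0.0753 0.0869 0.0653
0.082 [211 147  27  14 224] x 0.4534 0.4758 y 0.2529 0.3063 0.086
0.082 [243 153  28  13 211] x 0.4554 0.4759 y 0.1872 0.2404 0.0861
0.082 [297 162  29  15 237] x 0.4534 0.4771 y 0.0763 0.13 0.086
handle [0.41551182 0.03479659 0.1481791 ] axis [-0.69723951  0.12197682  0.70638425] rack [0.40392189 0.10347936]
```

```bash
python3 -m inch '[[-0.1,-0.11,-0.05,0,0,-0.35,1],[-0.1,-0.11,-0.05,0,0,-0.35,1],[-0.1,-0.11,-0.05,0,0,-0.35,1]]'; python3 -c "
from h import *
o=telemetry.get_obs();print(o['q'],o['ee_pos'],o['tcp_rot'])"
```

```text
time: 0.35
ee_pos: [0.2017, 0.4222, 0.2706]
tcp_rot: [-179.9, -0.1, -175.2]
wrist_force: [1.5, 0.1, -0.2]
opening: 0.0516
[ 6.44675202e+01 -5.03460603e+00  4.48527289e+00  9.96422913e+01
 -5.76575587e-03  5.96474190e+01] [0.20170164 0.42219355 0.27058725] [-1.79891453e+02 -5.68818939e-02 -1.75179947e+02]
```

```bash
cat >> h.py <<'E'
def delta(pos,Rt=None,o=None):
    o=o or telemetry.get_obs(); A=rot(o['tcp_rot'])
    s=A.T@(np.array(pos)-np.array(o['ee_pos'])); w=np.zeros(3) if Rt is None else R.from_matrix(A.T@Rt).as_rotvec()
    return np.r_[s,w].round(4)
ry=np.radians(-9.58); RX=np.array([np.cos(ry),np.sin(ry)]); RY=np.array([-np.sin(ry),np.cos(ry)])
def rk(x,y,z): return np.r_[x*RX+y*RY,z]   # rack-turned axes about world origin
def inv(p): return np.r_[p[:2]@RX,p[:2]@RY,p[2]]
E
python3 -m inch '[[0,0,0,0,0,0,1],[0,0,0,0,0,0,1]]'; python3 -c "
from h import *
print(rk(.4645,-.008,.25),delta(rk(.4645,-.008,.25),rot([180,0,260.4])))"
```

```text
time: 0.52
ee_pos: [0.2026, 0.4227, 0.2723]
tcp_rot: [179.9, 0.1, -175.8]
wrist_force: [-0.5, 0.0, -0.7]
opening: 0.0258
[ 0.45669077 -0.08519264  0.25      ] [-2.1620e-01 -5.2520e-01  2.1400e-02  1.0000e-03  2.3000e-03 -1.3299e+00]
```

```bash
python3 -m inch '[[-0.216,-0.525,0.021,0,0,-1.33,1],[-0.216,-0.525,0.021,0,0,-1.33,1],[-0.216,-0.525,0.021,0,0,-1.33,1],[-0.216,-0.525,0.021,0,0,-1.33,1],[-0.216,-0.525,0.021,0,0,-1.33,1],[-0.216,-0.525,0.021,0,0,-1.33,1],[-0.216,-0.525,0.021,0,0,-1.33,1],[-0.216,-0.525,0.021,0,0,-1.33,1],[-0.216,-0.525,0.021,0,0,-1.33,1],[-0.216,-0.525,0.021,0,0,-1.33,1],[-0.216,-0.525,0.021,0,0,-1.33,1],[-0.216,-0.525,0.021,0,0,-1.33,1]]' && python3 -c "
from h import *
print(delta(rk(.4645,-.008,.25),rot([180,0,260.4])))"
```

```text
time: 1.52
ee_pos: [0.3883, 0.0588, 0.2553]
tcp_rot: [179.9, -0.0, -105.2]
wrist_force: [0.8, 0.0, -0.6]
opening: 0.0004
[ 1.211e-01 -1.037e-01  5.200e-03  1.000e-03 -1.000e-04 -9.740e-02]
```

```bash
python3 -m inch '[[0.121,-0.104,0.005,0,0,-0.097,1],[0.121,-0.104,0.005,0,0,-0.097,1],[0.121,-0.104,0.005,0,0,-0.097,1],[0.121,-0.104,0.005,0,0,-0.097,1],[0.121,-0.104,0.005,0,0,-0.097,1],[0.121,-0.104,0.005,0,0,-0.097,1]]' && python3 - <<'E'
from h import *
o,p,d=snap('wrist'); cv2.imwrite('pics/w1.png',p[:,:,::-1]); print(o['ee_pos'],o['tcp_rot'],o['q'])
print(delta(rk(.4645,-.008,.032),rot([180,0,260.4]),o))
C=cloud('wrist',d,o); hsv=cv2.cvtColor(p,cv2.COLOR_RGB2HSV)
I=np.stack([C[...,0]*RX[0]+C[...,1]*RX[1],C[...,0]*RY[0]+C[...,1]*RY[1],C[...,2]],-1)
m=(d>0)&(I[...,2]>.052)&(I[...,2]<.07)&(I[...,1]<.06)&(I[...,1]>0.0)&(abs(I[...,0]-.465)<.05)
q=I[m]; print(len(q), len(q) and np.percentile(q,[2,50,98],axis=0).round(4))
E
```

```text
time: 2.02
ee_pos: [0.4563, -0.0856, 0.2494]
tcp_rot: [179.8, 0.0, -100.1]
wrist_force: [-0.6, -0.3, 0.5]
opening: 0.0001
[ 0.4562698  -0.08557498  0.24936435] [ 1.79820941e+02  1.55916202e-02 -1.00086510e+02] [-1.06311405e+01 -6.09391203e+00  1.11708405e+00  9.73901954e+01
  1.38888040e-02 -9.05446765e+01]
[-0.0004 -0.001   0.2174  0.0031  0.0003 -0.0085]
372 [[0.4425 0.0336 0.0534]
 [0.4658 0.0373 0.0601]
 [0.4892 0.043  0.0615]]
```

View pics/w1.png

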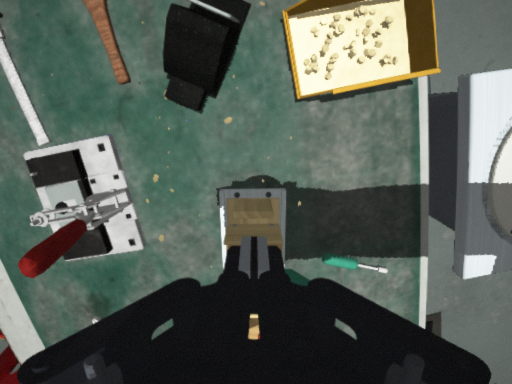

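The wrist view shows the tab at about (253,215), in front of the closed fingers. Its face is at y' = 0.0336 and it is centred at x' = 0.466, matching the top view. Now I descend beside it.

```bash
python3 -m inch '[[0,-0.001,0.217,0.003,0,-0.008,1],[0,-0.001,0.217,0.003,0,-0.008,1],[0,-0.001,0.217,0.003,0,-0.008,1],[0,-0.001,0.217,0.003,0,-0.008,1],[0,-0.001,0.217,0.003,0,-0.008,1],[0,-0.001,0.217,0.003,0,-0.008,1],[0,-0.001,0.217,0.003,0,-0.008,1]]' && python3 -m inch '[[-0.01,0,0,0,0,0,1],[-0.02,0,0,0,0,0,1],[-0.026,0,0,0,0,0,1],[-0.03,0,0,0,0,0,1],[-0.034,0,0,0,0,0,1]]' ; python3 -c "
from h import *
o=telemetry.get_obs();print(inv(o['ee_pos']),o['tcp_rot'],o['wrist_force'])"
```

```text
time: 2.65
ee_pos: [0.4546, -0.0832, 0.0319]
tcp_rot: [179.9, 0.0, -99.3]
wrist_force: [-0.8, 0.0, 1.3]
opening: -0.0003
time: 3.07
ee_pos: [0.4634, -0.0515, 0.0361]
tcp_rot: [-179.6, -0.1, -99.4]
wrist_force: [-1.1, -8.2, 5.9]
opening: -0.0002
[0.46553577 0.02634251 0.03611253] [-1.79639213e+02 -1.26584640e-01 -9.93910478e+01] [-1.10291378 -8.17954298  5.90330681]
```

```bash
python3 -m inch '[[-0.004,0,0,0,0,0,1],[-0.008,0,0,0,0,0,1],[-0.012,0,0,0,0,0,1],[-0.016,0,0,0,0,0,1],[-0.02,0,0,0,0,0,1],[-0.024,0,0,0,0,0,1],[-0.027,0,0,0,0,0,1],[-0.03,0,0,0,0,0,1],[-0.032,0,0,0,0,0,1],[-0.034,0,0,0,0,0,1],[-0.034,0,0,0,0,0,1]]' ; python3 -c "
from h import *
o=telemetry.get_obs();print(inv(o['ee_pos']),o['tcp_rot'],o['wrist_force'])"
```

```text
time: 3.98
ee_pos: [0.4689, -0.0183, 0.036]
tcp_rot: [-179.6, -0.1, -99.4]
wrist_force: [-1.0, -6.0, 4.2]
opening: -0.0001
[0.46538467 0.05994908 0.0359603 ] [-1.79645563e+02 -1.10243756e-01 -9.94351376e+01] [-0.99847702 -6.04860443  4.226449  ]
```

```bash
python3 -m inch '[[-0.001,0,0,0,0,0,1],[-0.002,0,0,0,0,0,1],[-0.003,0,0,0,0,0,1],[-0.004,0,0,0,0,0,1],[-0.005,0,0,0,0,0,1]]'; python3 -m inch '[[-0.001,0,0,0,0,0,1],[-0.001,0,0,0,0,0,1]]';python3 -m inch '[[-0.001,0,0,0,0,0,1],[-0.001,0,0,0,0,0,1]]';python3 -m inch '[[-0.001,0,0,0,0,0,1],[-0.001,0,0,0,0,0,1]]'; python3 -c "
from h import *
o=telemetry.get_obs();print(inv(o['ee_pos']),o['tcp_rot'],o['wrist_force'])"
```

```text
time: 4.4
ee_pos: [0.4695, -0.0138, 0.0359]
tcp_rot: [-179.7, -0.1, -99.5]
wrist_force: [-0.8, -8.8, 5.6]
opening: -0.0001
time: 4.57
ee_pos: [0.4697, -0.0126, 0.0359]
tcp_rot: [-179.7, -0.1, -99.4]
wrist_force: [-1.9, -6.7, 6.0]
opening: 0.0003
time: 4.73
ee_pos: [0.4699, -0.0116, 0.0359]
tcp_rot: [-179.7, -0.1, -99.4]
wrist_force: [-0.8, -7.2, 5.6]
opening: 0.0006
time: 4.9
ee_pos: [0.4701, -0.0107, 0.0359]
tcp_rot: [-179.7, -0.1, -99.5]
wrist_force: [-1.4, -6.3, 5.6]
opening: -0.0002
[0.46529193 0.06768874 0.03591881] [-1.79655035e+02 -1.22297340e-01 -9.94512425e+01] [-1.37912911 -6.34896602  5.55127476]
```

```bash
for i in 1 2 3; do python3 -m inch '[[-0.001,0,0,0,0,0,1],[-0.001,0,0,0,0,0,1]]'|grep -E 'pos|force'; done; python3 - <<'E'
from h import *
o,p,d=snap('top'); cv2.imwrite('pics/t2.png',cv2.resize(p[120:220,200:360,::-1],None,fx=5,fy=5,interpolation=cv2.INTER_CUBIC))
print(inv(o['ee_pos']))
E
```

```text
ee_pos: [0.4701, -0.0104, 0.0359]
wrist_force: [-2.1, -12.6, 6.5]
ee_pos: [0.4702, -0.0104, 0.0359]
wrist_force: [-2.8, -18.5, 6.7]
ee_pos: [0.4702, -0.0104, 0.0359]
wrist_force: [-4.0, -24.8, 7.8]
[0.46534999 0.06803182 0.03594544]
```

View pics/t2.png

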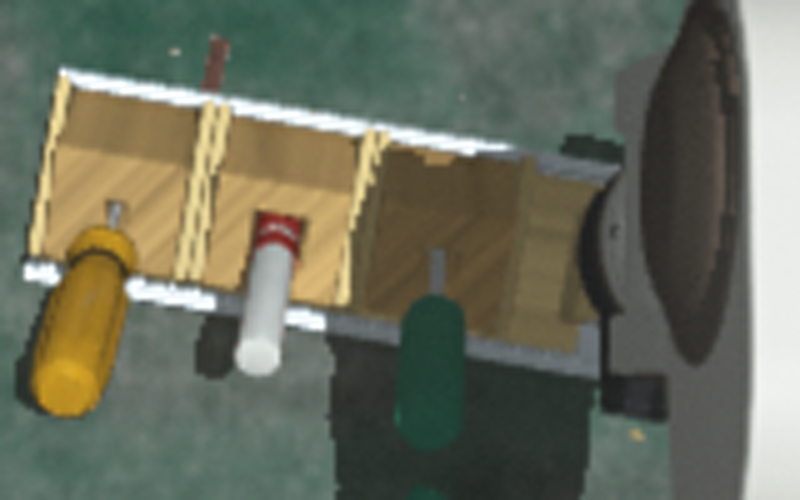

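The block is flush. The force climbed to 25 N with no motion, at y' = 0.068 against the expected 0.067, and the picture shows no gap at (365,200). I back off and rise.

```bash
python3 -m inch '[[0.015,0,0,0,0,0,1],[0.04,0,0,0,0,0,1],[0.04,0,-0.04,0,0,0,1],[0.04,0,-0.08,0,0,0,1],[0.04,0,-0.12,0,0,0,1],[0.04,0,-0.16,0,0,0,1],[0.04,0,-0.2,0,0,0,0.45],[0.04,0,-0.24,0,0,0,0.45],[0.04,0,-0.27,0,0,0,0.45]]' && python3 - <<'E'
from h import *
o,p,d=snap('top');z=0
C=cloud('top',d);hsv=cv2.cvtColor(p,cv2.COLOR_RGB2HSV);v,u=np.mgrid[:384,:512]
roi=(v>125)&(v<225)&(u>250)&(u<340)
m=roi&(hsv[...,0]>70)&(hsv[...,0]<95)&(hsv[...,1]>110)&(C[...,2]>.09)
g=C[m];print(len(g),g.mean(0),inv(g.mean(0)),g[:,2].max())
I=C.reshape(-1,3)[m.ravel()];J=np.c_[I[:,:2]@RX,I[:,:2]@RY,I[:,2]]
for zz in np.arange(.1,.18,.01):
    s=J[abs(J[:,2]-zz)<.005]
    if len(s): print(zz.round(3),len(s),s.min(0).round(4),s.max(0).round(4))
print(o['ee_pos'],o['tcp_rot'],o['opening'],delta(rk(.41,.147,.25),rot([180,0,170.4]),o))
E
```

```text
time: 6.2
ee_pos: [0.4621, -0.0459, 0.3085]
tcp_rot: [-179.6, 0.0, -99.4]
wrist_force: [0.5, 0.0, 0.5]
opening: 0.0356
178 [0.41308676 0.08132059 0.1628784 ] [0.39379219 0.14893429 0.1628784 ] 1.0180383933366781
0.12 1 [0.4294 0.1407 0.1194] [0.4294 0.1407 0.1194]
0.13 1 [0.4234 0.1404 0.1269] [0.4234 0.1404 0.1269]
0.14 7 [0.4008 0.1418 0.136 ] [0.4149 0.1593 0.1445]
0.15 28 [0.3798 0.1389 0.1454] [0.4112 0.16   0.1546]
0.16 130 [0.3784 0.1371 0.1552] [0.404  0.1597 0.1649]
0.17 10 [0.3892 0.1402 0.1652] [0.3952 0.1554 0.1692]
[ 0.46214364 -0.0459442   0.30851679] [-1.79595050e+02  1.60490300e-02 -9.93997601e+01] 0.03555448946808455 [-0.1155  0.0534  0.0582 -0.0053  0.0058  1.5743]
```

```bash
python3 -m inch '[[-0.115,0.053,0.04,0,0.005,1.574,0.4],[-0.115,0.053,0.04,0,0.005,1.574,0.4],[-0.115,0.053,0.04,0,0.005,1.574,0.4],[-0.115,0.053,0.04,0,0.005,1.574,0.4],[-0.115,0.053,0.04,0,0.005,1.574,0.4],[-0.115,0.053,0.04,0,0.005,1.574,0.4],[-0.115,0.053,0.04,0,0.005,1.574,0.4],[-0.115,0.053,0.04,0,0.005,1.574,0.4],[-0.115,0.053,0.04,0,0.005,1.574,0.4],[-0.115,0.053,0.04,0,0.005,1.574,0.4],[-0.115,0.053,0.04,0,0.005,1.574,0.4],[-0.115,0.053,0.04,0,0.005,1.574,0.4]]' && python3 -m inch '[[0,0,0,0,0,0.07,0.4],[0,0,0,0,0,0.07,0.4]]' && python3 - <<'E'
from h import *
o,p,d=snap('wrist'); cv2.imwrite('pics/w2.png',p[:,:,::-1])
np.savez('w2.npz',p=p,d=d,pos=o['ee_pos'],r=o['tcp_rot']); print(o['q'])
C=cloud('wrist',d,o);hsv=cv2.cvtColor(p,cv2.COLOR_RGB2HSV)
I=np.stack([C[...,0]*RX[0]+C[...,1]*RX[1],C[...,0]*RY[0]+C[...,1]*RY[1],C[...,2]],-1)
m=(d>0)&(hsv[...,0]>70)&(hsv[...,0]<95)&(hsv[...,1]>110)&(I[...,2]>.09)&(I[...,2]<.2)&(abs(I[...,1]-.148)<.04)
J=I[m]; print(len(J))
for x in np.arange(.37,.46,.01):
    s=J[abs(J[:,0]-x)<.005]
    if len(s)>5: print(x.round(3),len(s),s[:,1].min().round(4),s[:,1].max().round(4),'z',s[:,2].min().round(4),s[:,2].max().round(4))
E
```

```text
time: 7.25
ee_pos: [0.4289, 0.0762, 0.2648]
tcp_rot: [-179.8, 0.1, 177.1]
wrist_force: [0.3, -0.2, 0.4]
opening: 0.0511
time: 7.42
ee_pos: [0.4289, 0.0761, 0.2647]
tcp_rot: [-179.8, 0.1, 173.3]
wrist_force: [1.2, -0.5, -0.0]
opening: 0.051
[10.18008332 -9.67395305 -0.32761017 99.33244729 -0.17249274 16.89884361]
991
0.38 178 0.1361 0.1582 z 0.1514 0.1593
0.39 309 0.1352 0.1593 z 0.1533 0.1649
0.4 181 0.1364 0.1582 z 0.1406 0.1632
0.41 136 0.1364 0.1582 z 0.1328 0.1525
0.42 105 0.1375 0.1578 z 0.121 0.1379
0.43 79 0.1387 0.1566 z 0.1112 0.1247
```

View pics/w2.png

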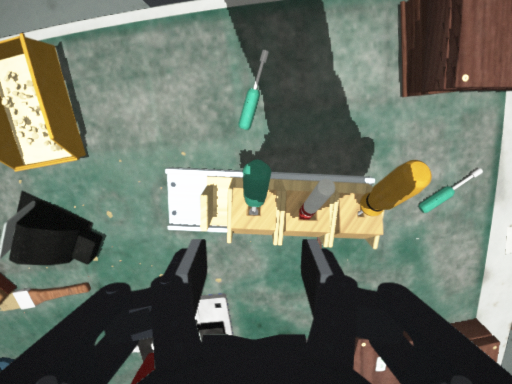

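The view shows the teal handle at (257,180), the marker at (318,195), and both fingers clear on either side. The handle centre is at y' = 0.1473, as expected. The driver leans about 36° in the rack plane, with mid-handle at about x' = 0.405, z = 0.130.

```bash
python3 -c "
from h import *
print(delta(rk(.405,.1473,.109),rot([180,0,170.42])))"
```

```text
[ 0.0053  0.0016  0.1556 -0.0028  0.001   0.0546]
```

```bash
python3 -m inch '[[0.005,0.002,0,-0.003,0.001,0.055,0.4],[0.005,0.002,0.03,-0.003,0.001,0.055,0.4],[0.005,0.002,0.06,-0.003,0.001,0.055,0.4],[0.005,0.002,0.09,-0.003,0.001,0.055,0.4],[0.005,0.002,0.12,-0.003,0.001,0.055,0.4],[0.005,0.002,0.14,-0.003,0.001,0.055,0.4],[0.005,0.002,0.156,-0.003,0.001,0.055,0.4],[0.005,0.002,0.156,-0.003,0.001,0.055,0.4]]'; python3 -c "
from h import *
o=telemetry.get_obs();print(inv(o['ee_pos']),o['tcp_rot'],delta(rk(.405,.1473,.109),rot([180,0,170.42])))"
```

```text
time: 8.13
ee_pos: [0.4224, 0.0777, 0.1051]
tcp_rot: [-179.9, -0.3, 170.5]
wrist_force: [-0.3, 0.5, 0.4]
opening: 0.0512
[0.40361585 0.14697071 0.10512303] [-179.90611621   -0.27829216  170.4664152 ] [-0.0014  0.0003 -0.0039 -0.0016 -0.0049  0.0008]
```

```bash
python3 -m inch '[[0,0,-0.004,0,0,0,0.4],[0,0,-0.004,0,0,0,0.55],[0,0,-0.004,0,0,0,0.65],[0,0,-0.004,0,0,0,0.8],[0,0,-0.004,0,0,0,0.8],[0,0,-0.004,0,0,0,0.8],[0,0,-0.004,0,0,0,0.8],[0,0,-0.004,0,0,0,0.8]]' 40; python3 -c "
from h import *
o=telemetry.get_obs();print(inv(o['ee_pos']),o['tcp_rot'],o['opening'],o['wrist_force'])"
```

```text
time: 8.8
ee_pos: [0.4246, 0.0782, 0.1133]
tcp_rot: [179.9, 0.1, 170.3]
wrist_force: [-1.8, 1.4, 6.8]
opening: 0.0242
[0.40570452 0.14774811 0.11334589] [1.79949165e+02 6.12219459e-02 1.70323722e+02] 0.024180826030011378 [-1.80696617  1.42539379  6.7942132 ]
```

```bash
python3 -m inch '[[0.0027,0,-0.0042,0,0,0,0.8],[0.0054,0,-0.0084,0,0,0,0.8],[0.0082,0,-0.0126,0,0,0,0.8],[0.0109,0,-0.0168,0,0,0,0.8],[0.0136,0,-0.021,0,0,0,0.8]]' 60; python3 -m inch '[[0.0033,0,-0.005,0,0,0,0.8],[0.0065,0,-0.01,0,0,0,0.8],[0.0098,0,-0.015,0,0,0,0.8],[0.013,0,-0.02,0,0,0,0.8],[0.018,0,-0.027,0,0,0,0.8],[0.023,0,-0.035,0,0,0,0.8],[0.028,0,-0.045,0,0,0,0.8]]'; python3 - <<'E'
from h import *
o,p,d=snap('scene'); print(inv(o['ee_pos']),o['tcp_rot'],o['opening'],o['wrist_force'])
cv2.imwrite('pics/s2.png',cv2.resize(p[120:270,150:390,::-1],None,fx=3.3,fy=3.3,interpolation=cv2.INTER_CUBIC))
E
```

```text
time: 9.22
ee_pos: [0.4107, 0.0802, 0.1337]
tcp_rot: [-180.0, 0.0, 170.3]
wrist_force: [4.6, 0.2, -0.4]
opening: 0.0237
time: 9.8
ee_pos: [0.382, 0.085, 0.1784]
tcp_rot: [-180.0, -0.1, 170.3]
wrist_force: [0.2, 0.9, -1.1]
opening: 0.0242
[0.36253183 0.14735679 0.17840487] [-1.79969962e+02 -1.31999245e-01  1.70304575e+02] 0.02422497068567653 [ 0.17382217  0.90574845 -1.06378294]
```

View pics/s2.png

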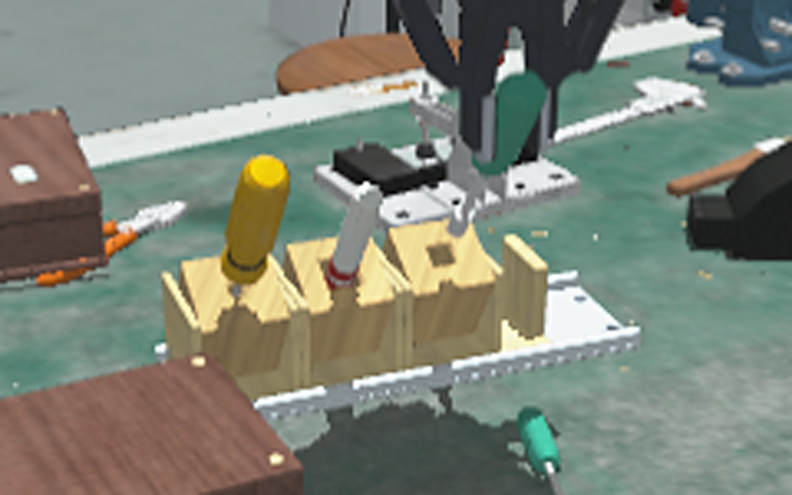

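The driver is fully out: its tip is at crop (460,225), above the empty hole (440,255), and the block is still flush at (400,320). The marker and screwdriver are in place. Now I raise and level it.

```bash
python3 -m inch '[[0,0,-0.03,0,0,0,0.8],[0,0,-0.06,0,0,0,0.8],[0,0,-0.08,0,-0.1,0,0.8],[0,0,-0.08,0,-0.2,0,0.8],[0,0,-0.08,0,-0.3,0,0.8],[0,0,-0.08,0,-0.4,0,0.8],[0,0,-0.08,0,-0.5,0,0.8],[0,0,-0.08,0,-0.6,0,0.8],[0,0,-0.08,0,-0.7,0,0.8],[0,0,-0.08,0,-0.8,0,0.8],[0,0,-0.08,0,-0.9,0,0.8],[0,0,-0.08,0,-0.942,0,0.8]]'; python3 -m inch '[[0,0,0,0,0,0,0.8],[0,0,0,0,0,0,0.8],[0,0,0,0,0,0,0.8]]';python3 - <<'E'
from h import *
o,p,d=snap('scene'); A=rot(o['tcp_rot']); g=np.array(o['ee_pos'])-.019*A[:,2]
print(o['ee_pos'],o['tcp_rot'],o['q'],'grasp',g,inv(g))
cv2.imwrite('pics/s3.png',cv2.resize(p[60:270,150:430,::-1],None,fx=2.8,fy=2.8,interpolation=cv2.INTER_CUBIC))
for n in('scene','top','wrist'):
    if n!='scene': o,p,d=snap(n)
    C=cloud(n,d,o);hsv=cv2.cvtColor(p,cv2.COLOR_RGB2HSV)
    m=(d>0)&(np.linalg.norm(C-g,axis=2)<.075)&(hsv[...,0]>70)&(hsv[...,0]<95)&(hsv[...,1]>100)
    q=C[m]; print(n,len(q))
    if len(q)>20:
        w=np.linalg.svd(q-q.mean(0))[2][0]; w*=-np.sign(w[0]); print(' axis',w,'elev',np.degrees(np.arcsin(w[2])),q.mean(0),q.min(0),q.max(0))
    # shaft: anything ahead of handle
    F=inv(g); I=np.stack([C[...,0]*RX[0]+C[...,1]*RX[1],C[...,0]*RY[0]+C[...,1]*RY[1],C[...,2]],-1)
    s=I[(d>0)&(abs(I[...,1]-F[1])<.02)&(I[...,0]>F[0]+.045)&(I[...,0]<F[0]+.13)&(abs(I[...,2]-F[2])<.045)]
    if len(s)>5:
        print(' shaft n',len(s),s.min(0),s.max(0)); 
        for x0 in np.arange(F[0]+.05,F[0]+.12,.015):
            t=s[abs(s[:,0]-x0)<.008]
            if len(t): print('  ',x0.round(3),len(t),np.median(t,0).round(4),t[:,2].max().round(4))
E
```

```text
time: 10.85
ee_pos: [0.4051, 0.1405, 0.2715]
tcp_rot: [-176.9, 52.4, 170.3]
wrist_force: [-0.5, 0.1, -1.7]
opening: 0.0239
time: 11.1
ee_pos: [0.4054, 0.1391, 0.2724]
tcp_rot: [-176.9, 52.1, 170.2]
wrist_force: [0.4, -0.5, -0.6]
opening: 0.0242
[0.40544657 0.13905225 0.2724052 ] [-176.94927209   52.12049706  170.22938377] [ 45.8281373  -48.53429444 -38.0730408   67.24960811 -42.87499479
  43.73335022] grasp [0.39085987 0.14259018 0.28405472] [0.36167851 0.20565032 0.28405472]
scene 188
 axis [-0.60838699  0.44239757  0.65890034] elev 41.216060181225295 [0.36131343 0.15207726 0.2865064 ] [0.33495513 0.13066851 0.27297434] [0.38816042 0.16768647 0.30892152]
top 750
 axis [-0.9770306   0.20985082  0.03706522] elev 2.124167513593218 [0.39496488 0.14138796 0.29388761] [0.35739065 0.10194474 0.28105395] [0.43331286 0.15917262 0.3151481 ]
 shaft n 221 [0.40684301 0.19434448 0.27929691] [0.47736722 0.20639789 0.28874117]
   0.412 32 [0.4131 0.2029 0.2845] 0.2875
   0.427 38 [0.4269 0.2022 0.2843] 0.2869
   0.442 38 [0.4414 0.2015 0.2838] 0.2861
   0.457 58 [0.459  0.2008 0.2851] 0.2886
   0.472 66 [0.4704 0.2005 0.2853] 0.2887
wrist 3117
 axis [-0.19356558 -0.96611364  0.17075365] elev 9.831640788506478 [0.35871635 0.14877064 0.28419465] [0.35430154 0.1125526  0.27057632] [0.40476448 0.16003335 0.29496675]
```

View pics/s3.png

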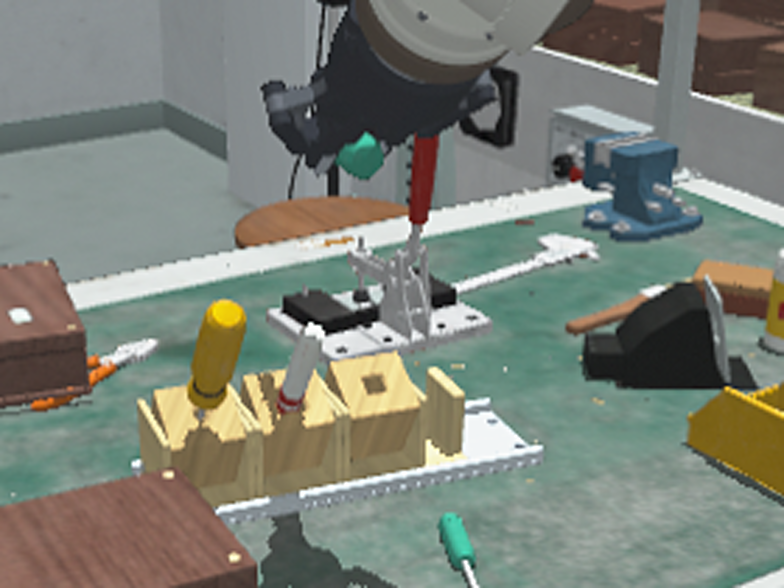

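The block stays flush with the other tools in place. The driver is held nearly level at about 28 cm, but I'm too close to the base and joint 2 is at its limit. I move forward over the rack, clear of everything, and lower a little.

```bash
python3 - <<'E'
from h import *
Rt=rot([180,52,170.42]); g=rk(.47,.19,.256); print(delta(g+.019*Rt[:,2],Rt), Rt[:,2], Rt[:,1])
g=rk(.47,.19,.284); print(delta(g+.019*Rt[:,2],Rt))
E
```

```text
[-0.0438 -0.0079  0.1032 -0.0574  0.0029 -0.0038] [ 0.77702131 -0.13114434 -0.61566148] [1.66424559e-01 9.86054190e-01 8.32667268e-17]
[-0.0659 -0.0088  0.086  -0.0574  0.0029 -0.0038]
```

```bash
python3 -m inch '[[-0.013,-0.002,0.017,-0.012,0,0,0.8],[-0.026,-0.004,0.034,-0.023,0.001,-0.001,0.8],[-0.04,-0.005,0.052,-0.035,0.002,-0.002,0.8],[-0.053,-0.007,0.069,-0.046,0.002,-0.003,0.8],[-0.066,-0.009,0.086,-0.057,0.003,-0.004,0.8],[-0.066,-0.009,0.086,-0.057,0.003,-0.004,0.8],[-0.066,-0.009,0.086,-0.057,0.003,-0.004,0.8]]'; python3 - <<'E'
from h import *
o=telemetry.get_obs();Rt=rot([180,52,170.42]); g=rk(.47,.19,.256); print(o['q'],delta(g+.019*Rt[:,2],Rt))
E
```

```text
time: 11.83
ee_pos: [0.5101, 0.1055, 0.2715]
tcp_rot: [-179.8, 52.0, 170.4]
wrist_force: [0.2, -0.0, -1.8]
opening: 0.024
[ 26.44112147 -44.34147061 -38.67163724  49.80368065 -27.74871063
  24.18959101] [ 0.0217  0.0012  0.0164 -0.003  -0.0008 -0.0003]
```

```bash
python3 -m inch '[[0.011,0.001,0.008,0,0,0,0.8],[0.022,0.001,0.016,-0.003,0,0,0.8],[0.022,0.001,0.016,-0.003,0,0,0.8],[0.022,0.001,0.016,-0.003,0,0,0.8],[0.022,0.001,0.016,-0.003,0,0,0.8]]'; cat > lev.py <<'E'
from h import *
o=telemetry.get_obs(); A=rot(o['tcp_rot']); g=np.array(o['ee_pos'])-.019*A[:,2]; F=inv(g); print('grasp',F,o['tcp_rot'])
for n in('top','scene'):
    o,p,d=snap(n); C=cloud(n,d,o); hsv=cv2.cvtColor(p,cv2.COLOR_RGB2HSV)
    I=np.stack([C[...,0]*RX[0]+C[...,1]*RX[1],C[...,0]*RY[0]+C[...,1]*RY[1],C[...,2]],-1)-F
    s=I[(d>0)&(abs(I[...,1])<.02)&(I[...,0]>.042)&(I[...,0]<.125)&(abs(I[...,2])<.045)]
    print(n,len(s))
    if len(s)<20: continue
    print(' shaft', [np.round(np.r_[x,len(t),np.median(t,0)],4) for x in np.arange(.045,.125,.012) for t in [s[abs(s[:,0]-x)<.006]] if len(t)>3])
    for k in(1,2):
        print('  slope axis',k,np.degrees(np.arctan(np.polyfit(s[:,0],s[:,k],1)[0])))
    h=I[(d>0)&(abs(I[...,1])<.02)&(abs(I[...,0])<.06)&(abs(I[...,2])<.03)&(hsv[...,0]>70)&(hsv[...,0]<95)&(hsv[...,1]>100)]
    h=h[abs(h[:,1]-np.median(h[:,1]))<.005]; print(' handle',len(h)); 
    print([np.round(np.r_[x,len(t),np.median(t,0)],4) for x in np.arange(-.05,.05,.01) for t in [h[abs(h[:,0]-x)<.005]] if len(t)>3])
    if n=='top': cv2.imwrite('pics/lev.png',cv2.resize(p[100:220,200:350,::-1],None,fx=5,fy=5,interpolation=cv2.INTER_CUBIC))
E
python3 lev.py
```

```text
time: 12.25
ee_pos: [0.5088, 0.1088, 0.2458]
tcp_rot: [179.9, 52.1, 170.6]
wrist_force: [0.5, -0.7, -0.7]
opening: 0.024
grasp [0.46863627 0.19188729 0.25744203] [179.88046144  52.06711458 170.55321875]
top 210
 shaft [array([ 4.50e-02,  1.80e+01,  4.64e-02, -3.00e-04,  9.00e-04]), array([5.70e-02, 2.60e+01, 5.64e-02, 1.00e-04, 1.00e-04]), array([6.90e-02, 2.80e+01, 6.91e-02, 5.00e-04, 1.00e-04]), array([8.10e-02, 2.70e+01, 8.15e-02, 1.00e-04, 3.00e-04]), array([ 9.30e-02,  3.70e+01,  9.52e-02,  3.00e-04, -3.00e-04]), array([1.050e-01, 5.300e+01, 1.044e-01, 6.000e-04, 1.300e-03]), array([1.170e-01, 2.100e+01, 1.126e-01, 1.000e-04, 9.000e-04])]
  slope axis 1 0.5635865203179102
  slope axis 2 0.10085358388995484
 handle 302
[array([-3.00e-02,  4.10e+01, -3.05e-02,  4.00e-04,  1.16e-02]), array([-2.00e-02,  4.00e+01, -2.01e-02, -2.00e-04,  1.18e-02]), array([-1.00e-02,  3.90e+01, -9.70e-03,  3.00e-04,  1.13e-02]), array([ 0.00e+00,  3.80e+01, -1.00e-04,  2.00e-04,  1.14e-02]), array([1.00e-02, 3.90e+01, 1.02e-02, 1.00e-04, 1.12e-02]), array([2.00e-02, 4.00e+01, 2.00e-02, 3.00e-04, 1.06e-02]), array([3.00e-02, 3.90e+01, 3.05e-02, 1.00e-04, 1.05e-02]), array([ 4.0e-02,  2.6e+01,  3.9e-02, -5.0e-04,  9.2e-03])]
scene 0
```

View pics/lev.png

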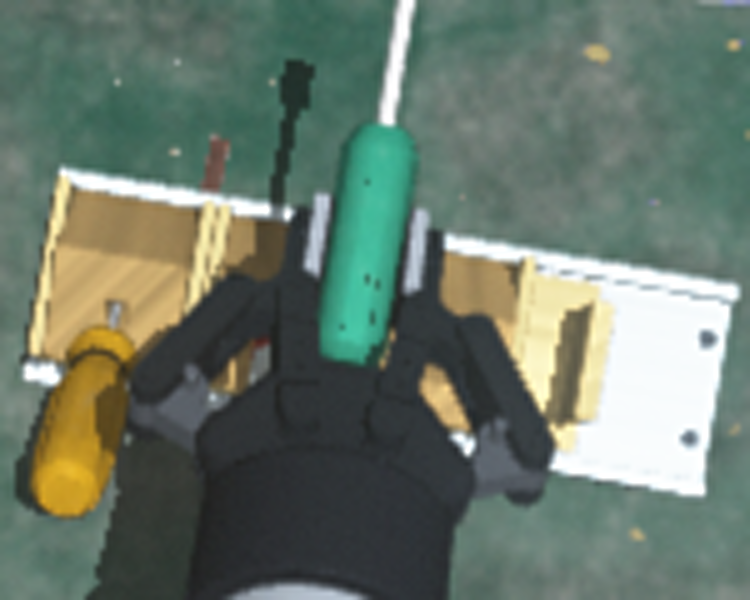

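The driver is level: the shaft slope is +0.1° and the handle about -0.9°, with the axis at z = 0.257. The picture shows it gripped across the middle, clear of the screwdriver handle at (85,430). I do one last check that the block is flush and the arm is still.

```bash
python3 -m inch '[[0,0,0,0,0,0,0.8],[0,0,0,0,0,0,0.8],[0,0,0,0,0,0,0.8],[0,0,0,0,0,0,0.8]]'; python3 - <<'E'
from h import *
o,p,d=snap('top'); print(np.abs(o['qd']).max(),o['q'])
for n in('top','scene'):
    if n!='top': o,p,d=snap(n)
    C=cloud(n,d,o);hsv=cv2.cvtColor(p,cv2.COLOR_RGB2HSV)
    I=np.stack([C[...,0]*RX[0]+C[...,1]*RX[1],C[...,0]*RY[0]+C[...,1]*RY[1],C[...,2]],-1)
    m=(d>0)&(hsv[...,0]>12)&(hsv[...,0]<32)&(hsv[...,1]>50)&(I[...,2]>.055)&(I[...,2]<.066)&(I[...,1]>.02)&(I[...,1]<.1)&(abs(I[...,0]-.4645)<.026)
    q=I[m]; print(n,len(q),np.percentile(q[:,1],[2,50,98]))
p=np.load('scene.npz')['p']; cv2.imwrite('pics/s4.png',cv2.resize(p[170:260,180:360,::-1],None,fx=4.4,fy=4.4,interpolation=cv2.INTER_CUBIC))
E
```

```text
time: 12.68
ee_pos: [0.5089, 0.1087, 0.2446]
tcp_rot: [179.9, 52.0, 170.6]
wrist_force: [0.7, 0.8, -1.3]
opening: 0.0243
0.1976390405390968 [ 26.79818129 -45.18747232 -42.06565626  47.15838297 -27.684927
  24.23581869]
top 99 [0.08109321 0.0853199  0.08886622]
scene 80 [0.08106757 0.08767496 0.09087844]
```

View pics/s4.png

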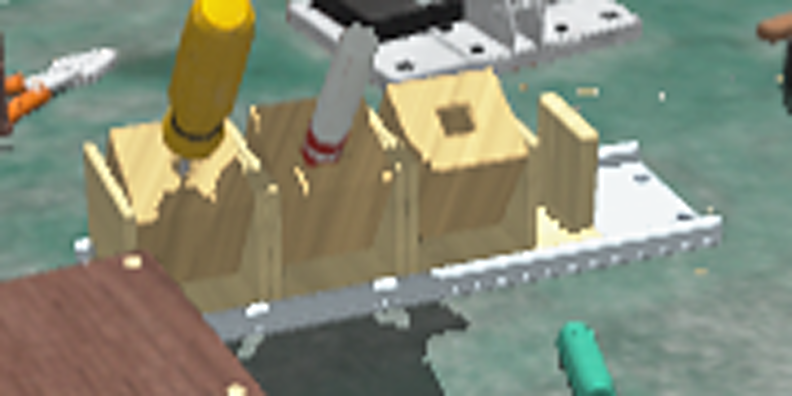

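The seam at (403,200) looks like the one between the two fixed blocks at (270,210). The tab sits where it was at the stop, the hole is empty, and the marker and screwdriver are in place. I hand in now.

```bash
python3 -c "
from h import *
print(order.job_done())"
```

```text
the job is handed in; nothing more can be done
None
```

I pushed the loose block about 45 mm along the rail until it sat against its neighbour, with the nut driver still in it. I then drew the driver out, levelled it and handed the job in with it held still in the gripper, at about 12.7 s on the robot's clock.

**Last checks**
- **Block flush:** the push hit a hard stop at about 25 N with no further motion, within 1 mm of where I expected it. In the last scene picture the seam looks the same as the one between the two fixed blocks. The push tab was still within about 2 mm of the stop position after the draw.
- **Driver level:** the shaft slope measured +0.1° and the handle about −0.9°. Its axis is about 0.257 m above the bench, and the fingers are 24 mm apart.
- **Stillness and the other tools:** joint speeds were at most 0.2°/s. The marker and screwdriver are still in the rack.

**What disagreed**
- **Levelling:** my first turn to level was too close to the base. Joint 2 came to −48.53°, just inside its −48.56° limit, and the arm drifted sideways. I moved forward from there, and nothing was touched.
- **Grip opening:** it reads 24 mm on a handle given as 26 mm. I took this as calibration error and did not check it further.

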